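# Close the opened carton, then find the steel bushing by its weight and hold it up

## Task

Two identical small cartons stand on the bench, one opened and one still sealed; each holds a bushing wrapped in the same paper, but one bushing is steel and the other aluminium. Close the opened carton where it stands (fold its two side flaps in, then the lid down over them), lift it clear of the bench to feel its weight, set it back down, and lift the sealed one in the same way. Finish holding the heavier carton, the one with the steel bushing, in the gripper: level, still and at least 15 cm above the bench top, with the lighter one standing closed on the bench about where it stood, and leave the tape roll and tools lying round about alone.

Things in the scene. Friction and masses are not known exactly. Their poses are not given: they have to be found in the camera images.
- opened_carton_mid (a point): centre (33 mm above its underside) of the opened carton: brown cardboard, loose, 64 x 64 mm outside, walls 66 mm high and 2.5 mm thick (68 mm high when closed), 0.2 to 0.7 kg with its bushing (48 mm diameter, 48 mm tall, loose inside). +x points to the side the lid is folded on (about away from the robot), +y to the left flap. Closed, it can be gripped across either pair of walls.
- sealed_carton_mid (a point): centre (33 mm above its underside) of the sealed carton: same carton and axes, shut by a paper strip over lid and front; a bushing inside too. Which of the two is heavier changes from start to start; it weighs more than 1.6 times the other.
- lid (a joint): lid of the opened carton: 0 closed (flat), starts open at 1.7 to 1.95 rad (leaning back). Its fold runs along the carton's y, 31 mm from the centre towards +x, 66 mm above the underside; closed, the lid reaches 60 mm from it towards -x. 61 mm wide, 2 mm thick, a 12 mm tuck tongue square under the free edge goes inside the front wall. Stays where left; about 0.2 N at the edge turns it.
- left_flap (a joint): left (+y) side flap of the opened carton: 0 closed (flat, pointing to the middle), starts open at 1.6 to 2.05 rad (leaning outwards). Its fold runs along the carton's x, 29.5 mm from the centre towards +y, 64 mm above the underside. 27 mm long, 48 mm wide (40 at the edge), 1.6 mm thick; stays where left; about 0.25 N at the edge turns it.
- right_flap (a joint): the right (-y) side flap, mirror image of the left one
- lid_edge (a point): middle of the lid's free edge
- left_flap_edge (a point): middle of the left flap's free edge
- right_flap_edge (a point): middle of the right flap's free edge
- masking_tape: roll of masking tape lying on the bench, 80 mm diameter, 24 mm high; a bystander; origin at the centre of its underside
- feeler_gauge: feeler gauge, 49 x 109 x 10 mm, lying to the right of the cartons; a bystander; origin at the centre of its underside
- vice: red bench vice to the right of the work, fixed, up to 0.27 m above the bench top (pass over or clear of it); its moving bar reaches out towards the robot; an obstacle, and no rest for a carton
- parts_chest: blue-grey chest of drawers at the back left, fixed, 215 x 230 x 190 mm, origin at the centre of its underside; an obstacle, and no rest for a carton

How it is judged:
By the outcome, as a careful person would: the job done as asked, in the order asked, and still so for the second after the job is handed in, while the arm keeps its last pose, push and grip.
It also fails if it takes over 72 s, if anything falls off the work surface, if the arm or the gripper's body presses on something with over 40 N, if the wrist force passes 120 N, or if a joint passes its speed limit or range.

## Robot

A 6-joint arm with a two-finger parallel gripper is mounted at the origin on a cart in front of the work surface, level with it; the furniture and walls round the work are solid. World frame = base frame: x ahead of the robot, y to its left, z up, the work surface at z = 0. Lengths are in mm, angles in rad, forces in N, time in s.
With the tool pointing down it reaches from about 350 to 875 mm from the base axis. Payload 4.2 kg.
Tool frame: the origin (TCP) lies midway between the tips of the shut fingers; the grasp point (between the pads) lies 19 mm behind it (arm.tcp_to_grasp is the distance from the TCP to the grasp point, in mm); z points along the fingers, y is the line along which they close (so a half turn about z gives the same grasp; the last joint's range is limited). The gripper opens to 85 mm and grips with 20 to 120 N. Pads are 22 mm wide; open, the fingers measure 114 mm over their backs; the gripper's body (76 mm by 85 mm) begins 54 mm behind the grasp point. The pads swing forward as they close: fully open they stand 13 mm farther back than shut.
Start: joints at [-0.969, 0.385, 0.008, 0, -1.194, -0.259], TCP at [210.093, -588.609, 231.312] pointing down, gripper open.
Joint ranges: [-3.14, 3.14], [-1.21, 2.06], [-1.07, 1.41], [-3.16, 2.05], [-2.99, -0.16], [-3.1, 3.1]. Speed limits (rad/s): [2.79, 2.79, 3.14, 3.14, 3.14, 3.14].

## Interface

Orientations are given as a unit quaternion [x, y, z, w].
In Python, from bench import arm gives the robot as it stands.
- The arm moves only by the tool arm_command, never from a script. Its argument "rows" is a list of rows, each a list of 2 entries, a list of its own where there are three numbers: the shift along the tool's x, y, z as a fraction of full scale, then the turn, a rotation vector about the tool's x, y, z as a fraction of full scale. In form: [[[x, y, z], [wx, wy, wz]], ...]. A call has 1 to 5 rows; each row is the pose to reach, as a shift and turn from the pose commanded when the call began, along the tool's axes at that moment, turning the shorter way round; what a row does not reach only later rows make up. Full scale, the value 1, is 0.25 m for a shift and 180 degrees for a turn. A row lasts 1/10 s, in which the tool goes at most 50 mm and 8.59 degrees, less where a joint would pass 70% of its speed; a pose out of reach is approached as far as the arm can. A call with a number of a shift or a turn outside -1 to 1 is refused whole. A call with a gripper value outside its range is refused whole. "grip" is the opening, from 0 (shut) to 1 (fully open), set as the call begins (left out, the last holds). The fingers move at their own pace and stop on an object; the grip force is fixed at half the most. Time passes only in rows, so rows that repeat a pose let the fingers close. It gives the time, the measured TCP pose, the force, the opening and the grip force at its end, in the units of the state.
- arm.read_state(): the state, without advancing time (a new reading comes with each control period).
- arm.get_image(name): name is "scene" or "side" or "wrist"; returns (picture, depth): 384x512x3 uint8, blue, green, red; 384x512 float32, mm along the optical axis (not along the pixel's ray), 0 where there is no reading.
- arm.camera_info(name): a dict with "fx", "fy", "cx", "cy" (pixels), "extrinsics" (4x4, takes a point from camera to world coordinates). Camera axes: x right, y down, z forward; pixel columns grow to the right and rows downward; lengths in mm; the calibration is good to about 2 mm. A picture is of the moment at which its call begins: read the wrist's pose just before it. camera_info takes no time and is no camera call; for the wrist camera it gives the pose at the moment of the call.
- arm.job_done(): hands the job in; it is judged then, once.
Trained networks look in the newest picture that a camera, given by its name, has taken for a name from the list of things; names that differ only in an ending like _2 or _b are one class to them, and where a whole thing is asked for, a point or a joint stands for the part that bears it (a point fixed in the world has none). Each returns a list of dicts, best first, with "score" (0 to 1); they miss things now and then, are a little off and sometimes report something else, mostly with a low value. They report only what shows in the picture. A call takes as long as a camera call.
- arm.spot_in(camera, query): "position" ([column, row] in pixels, amid what is visible of it).
The state is a dict: "clock": time; "joints": joint angles; "joint_vel": joint speeds; "joint_efforts": joint torques, N m; "position": TCP position; "ee_rot": TCP orientation; "contact_force": force on the tool from outside, world axes, zero at the start; "wrist_torque": the same for the moment, N m; "gripper_width": finger opening in mm; "grasp_force": force on a finger pad.
Only numpy, scipy, OpenCV 4.12 (cv2) and the standard library are available. Lean on these libraries where they do the work, as an engineer would, in place of code of your own. Each camera call takes 0.05 s, during which the arm holds its last target. There are 200 camera calls.

## Working session

There is one attempt and no reset: what is moved stays moved. The work goes in short steps, Python scripts to look and compute and a tool call to move; the robot and the scene stay as the last step left them, time stands still between calls to the robot, and variables do not carry over. Pictures are saved under pics/ and viewed, at most 10 in all, crops included, and the job is handed in when it is done.

Besides the shell and the picture viewer there is one more tool, called after "Request:" as name(argument=value, ...), one argument or row to a line, values as JSON. arm_command: Moves the arm, as the interface text tells. Shift numbers are shares of 0.25 m and turn numbers shares of 180 degrees, none past 1 either way. Its arguments: {"type":"object","properties":{"rows":{"type":"array","items":{"type":"array"}},"grip":{"type":"number"}},"required":["rows"]}

```bash
ls; mkdir -p pics
cat > h.py <<'E'
from bench import arm
import numpy as np, cv2
from scipy.spatial.transform import Rotation as R
def world(cam,uv,depth,info=None,win=2):
    i=info or arm.camera_info(cam); u,v=uv; c,r=int(round(u)),int(round(v))
    w=depth[max(0,r-win):r+win+1,max(0,c-win):c+win+1]; w=w[w>0]
    d=np.median(w) if w.size else np.nan
    p=np.array([(u-i['cx'])*d/i['fx'],(v-i['cy'])*d/i['fy'],d,1])
    return (np.array(i['extrinsics'])@p)[:3]
def cloud(cam,depth,info=None):
    i=info or arm.camera_info(cam); h,w=depth.shape
    u,v=np.meshgrid(np.arange(w),np.arange(h))
    P=np.stack([(u-i['cx'])*depth/i['fx'],(v-i['cy'])*depth/i['fy'],depth,np.ones_like(depth)],-1)
    return (P@np.array(i['extrinsics']).T)[...,:3]
def goto(pos,quat=None,rot=None):
    "print row numbers from present pose to target"
    s=arm.read_state(); R0=R.from_quat(s['ee_rot']); 
    t=R0.inv().apply(np.array(pos)-s['position'])/250
    R1=rot if rot is not None else (R.from_quat(quat) if quat is not None else R0)
    w=(R0.inv()*R1).as_rotvec()/np.pi
    return np.round(t,3).tolist(),np.round(w,4).tolist()
E
python3 - <<'E'
from h import *
s=arm.read_state()
for k,v in s.items(): print(k,np.round(v,3))
print(R.from_quat(s['ee_rot']).as_matrix().round(3))
ims=[]
for c in ['scene','side']:
    im,d=arm.get_image(c); ims.append(im); np.savez('%s0.npz'%c,im=im,d=d)
    cv2.imwrite(f'pics/{c}0.png',cv2.resize(im,(800,600)))
    for q in ['opened_carton_mid','sealed_carton_mid','lid_edge','left_flap_edge','right_flap_edge','masking_tape','feeler_gauge','vice','parts_chest']:
        for r in arm.spot_in(c,q)[:2]: print(c,q,round(r['score'],2),np.round(r['position']),world(c,r['position'],d).round())
E
```

```text
pics
clock 0.0
joints [-0.969  0.386  0.007 -0.    -1.194 -0.259]
joint_vel [ 0.002 -0.001 -0.001 -0.001 -0.002  0.   ]
joint_efforts [-0.0000e+00 -3.9229e+01  1.8840e+01  4.1860e+00 -5.0000e-03  0.0000e+00]
position [ 209.907 -588.072  230.233]
ee_rot [-0.17   0.985  0.001 -0.   ]
contact_force [ 0.    -0.172 -0.053]
wrist_torque [ 0.005  0.027 -0.009]
grasp_force 0.0
gripper_width 85.414
[[-0.942 -0.336 -0.001]
 [-0.336  0.942  0.002]
 [ 0.     0.002 -1.   ]]
scene opened_carton_mid 0.92 [250. 272.] [491. 180.  37.]
scene sealed_carton_mid 0.96 [281. 230.] [471.  61.  62.]
scene sealed_carton_mid 0.57 [236. 260.] [507. 206.  88.]
scene lid_edge 0.56 [234. 260.] [510. 211.  92.]
scene right_flap_edge 0.67 [263. 258.] [464. 178.  84.]
scene right_flap_edge 0.49 [323. 208.] [ 429. -123.    6.]
scene feeler_gauge 0.68 [325. 209.] [ 423. -121.    5.]
side opened_carton_mid 0.77 [270. 266.] [489. 182.  36.]
side sealed_carton_mid 0.81 [288. 220.] [472.  55.  70.]
side lid_edge 0.58 [257. 253.] [510. 212. 108.]
side left_flap_edge 0.59 [268. 276.] [478. 244.  77.]
side right_flap_edge 0.63 [279. 254.] [469. 178.  79.]
side masking_tape 0.94 [247. 208.] [605. -36.   5.]
side feeler_gauge 0.66 [314. 198.] [ 426. -121.    7.]
side vice 0.54 [270. 277.] [475. 245.  75.]
```

Run:
```python
from h import *
for c,(x0,y0) in {'scene':(190,170),'side':(190,170)}.items():
    z=np.load(c+'0.npz'); im=z['im'][y0:y0+150,x0:x0+200]
    cv2.imwrite(f'pics/{c}0c.png',cv2.resize(im,(800,600),interpolation=cv2.INTER_CUBIC))
    P=cloud(c,z['d'])
    i=arm.camera_info(c); print(c,np.round(np.array(i['extrinsics'])[:3,3]),i['fx'])
    # sealed top
    m=(abs(P[...,2]-68)<6)&(abs(P[...,0]-485)<70)&(abs(P[...,1]-60)<60)
    q=P[m]; print('sealed top',len(q),q.mean(0).round(1)); 
    print(cv2.minAreaRect(q[:,:2].astype(np.float32)))
    m=(P[...,2]>45)&(abs(P[...,0]-490)<90)&(abs(P[...,1]-200)<90)
    q=P[m]; print(len(q),q.min(0),q.max(0))
```

```text
scene [217. 754. 692.] 447.9437490826673
sealed top 543 [480.9  32.9  66.1]
((481.87481689453125, 30.130348205566406), (65.16902160644531, 63.953121185302734), 84.02775573730469)
1913 [433.13237527 172.38438274  45.057509  ] [522.29654469 251.71175246 126.07828568]
side [359. 775. 738.] 396.68542949819283
sealed top 447 [478.9  33.6  68.1]
((480.0866394042969, 29.902111053466797), (64.37958526611328, 64.41026306152344), 83.46903228759766)
1368 [431.62341374 172.95145729  45.00054924] [520.51733622 251.25632611 129.00630446]
```

View pics/scene0.png

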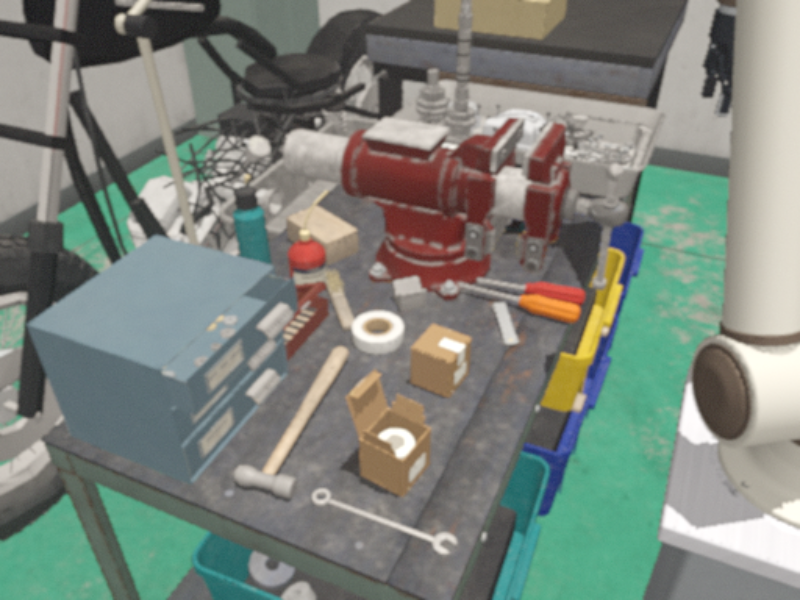

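View pics/side0c.png

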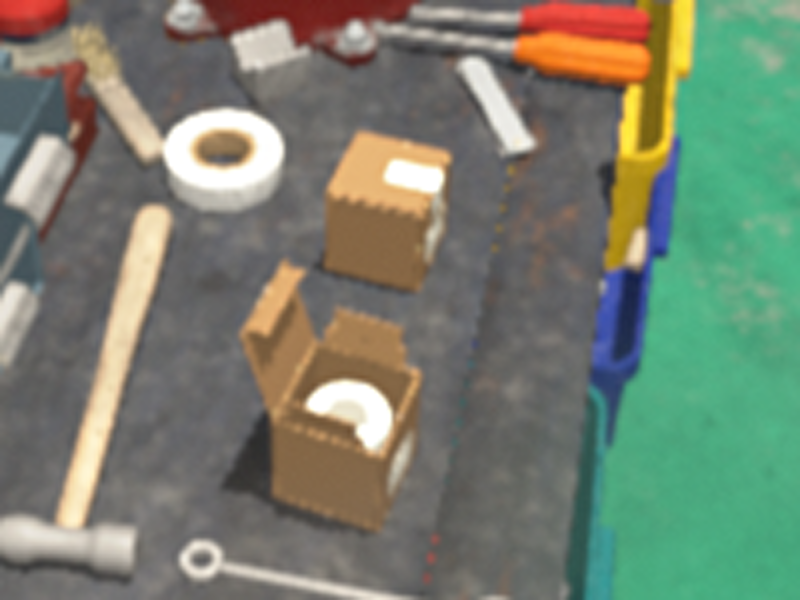

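Run:
```python
from h import *
z=np.load('scene0.npz'); P=cloud('scene',z['d']); im=z['im'].astype(int)
red=(im[...,2]>im[...,1]+40)&(im[...,2]>im[...,0]+40)&(z['d']>0)
q=P[red&(P[...,2]>40)]; print('vice',np.percentile(q,[1,50,99],axis=0).round())
q=P[(P[...,2]>60)&(P[...,0]>300)&(P[...,0]<700)&(P[...,1]<-60)&(P[...,1]>-600)]; print(np.percentile(q,[0.5,50,99.5],axis=0).round())
for c in('scene','side'):
    z=np.load(c+'0.npz'); P=cloud(c,z['d']); 
    m=(abs(P[...,0]-490)<90)&(abs(P[...,1]-200)<90)
    # front/left wall & rim between 15..60
    q=P[m&(P[...,2]>12)&(P[...,2]<60)]; print(c,cv2.minAreaRect(q[:,:2].astype(np.float32)),q.min(0).round(),q.max(0).round())
i=arm.camera_info('wrist'); s=arm.read_state(); R0=R.from_quat(s['ee_rot'])
E=np.array(i['extrinsics']); print(R0.inv().apply(E[:3,3]-s['position']).round(1)); print((R0.inv()*R.from_matrix(E[:3,:3])).as_matrix().round(3)); print(i['fx'],s['clock'])
```

```text
vice [[ 394. -313.   47.]
 [ 603. -216.  168.]
 [ 790.   -1.  264.]]
[[ 307. -337.   62.]
 [ 514. -225.  179.]
 [ 698. -190.  265.]]
scene ((469.0401916503906, 213.78936767578125), (66.23136138916016, 66.10184478759766), 81.12797546386719) [433. 177.  12.] [506. 251.  60.]
side ((466.59332275390625, 213.77166748046875), (66.17085266113281, 63.65031433105469), 80.41458892822266) [431. 177.  12.] [503. 250.  60.]
[  81.2    1.6 -143.8]
[[ 0.    -0.948 -0.318]
 [ 1.    -0.     0.   ]
 [-0.    -0.318  0.948]]
278.41134457814604 1.0
```

Request:
arm_command(
  rows=[
    [[0, 0, -0.2], [0, 0, 0.04]],
    [[0, 0, -0.4], [0, 0, 0.08]],
    [[0, 0, -0.6], [0, 0, 0.12]],
    [[0, 0, -0.8], [0, 0, 0.16]],
    [[0, 0, -0.8], [0, 0, 0.16]],
  ],
  grip=0,
)

```text
clock: 1.5
position: [210.0, -590.4, 440.6]
ee_rot: [0.081, 0.997, -0.008, 0.004]
contact_force: [-0.4, 0.6, 0.8]
gripper_width: 12.3
grasp_force: 0.0
```

Request:
arm_command(
  rows=[
    [[-0.02, 0.2, 0], [0, 0, 0]],
    [[-0.04, 0.395, 0], [0, 0, 0]],
    [[-0.06, 0.59, 0], [0, 0, 0]],
    [[-0.08, 0.79, 0], [0, 0, 0]],
    [[-0.1, 0.98, 0], [0, 0, 0]],
  ],
)

```text
clock: 2.0
position: [273.6, -348.8, 431.1]
ee_rot: [0.08, 0.997, -0.0, 0.0]
contact_force: [2.1, 0.7, 0.0]
gripper_width: 0.2
grasp_force: 0.0
```

Request:
arm_command(
  rows=[
    [[-0.02, 0.2, 0], [0, 0, 0]],
    [[-0.04, 0.395, 0], [0, 0, 0]],
    [[-0.06, 0.59, 0], [0, 0, 0]],
    [[-0.08, 0.79, 0], [0, 0, 0]],
    [[-0.1, 0.98, 0], [0, 0, 0]],
  ],
)

```text
clock: 2.5
position: [337.0, -111.0, 431.6]
ee_rot: [0.08, 0.997, 0.0, 0.001]
contact_force: [0.3, 0.4, 0.3]
gripper_width: 0.1
grasp_force: 0.0
```

Request:
arm_command(
  rows=[
    [[-0.02, 0.2, 0], [0, 0, 0]],
    [[-0.04, 0.395, 0], [0, 0, 0]],
    [[-0.06, 0.59, 0], [0, 0, 0]],
    [[-0.08, 0.79, 0], [0, 0, 0]],
    [[-0.1, 0.98, 0], [0, 0, 0]],
  ],
)

```text
clock: 3.0
position: [400.9, 127.2, 431.6]
ee_rot: [0.079, 0.997, 0.0, 0.001]
contact_force: [1.0, -1.1, 0.6]
gripper_width: -0.3
grasp_force: 0.0
```

Request:
arm_command(
  rows=[
    [[0, 0, 0.2], [0, 0, 0]],
    [[0, 0, 0.4], [0, 0, 0]],
    [[0, 0, 0.6], [0, 0, 0]],
    [[0, 0, 0.6], [0, 0, 0]],
  ],
)

```text
clock: 3.4
position: [395.8, 122.0, 273.8]
ee_rot: [0.08, 0.997, -0.005, -0.008]
contact_force: [-0.4, -0.7, 0.3]
gripper_width: -0.1
grasp_force: 0.0
```

Run:
```python
from h import *
s=arm.read_state(); print(s['clock'],np.round(s['position'],1),R.from_quat(s['ee_rot']).as_matrix().round(3).tolist(),np.round(s['joints'],2),s['gripper_width'])
i=arm.camera_info('wrist'); im,d=arm.get_image('wrist'); np.savez('w1.npz',im=im,d=d,E=i['extrinsics'])
cv2.imwrite('pics/w1.png',cv2.resize(im,(800,600)))
for q in ['opened_carton_mid','sealed_carton_mid','lid_edge','left_flap_edge','right_flap_edge']:
    for r in arm.spot_in('wrist',q)[:2]: print(q,round(r['score'],2),np.round(r['position']),world('wrist',r['position'],d,i).round())
P=cloud('wrist',d,i)
for n,c in(('open',(468,214)),('seal',(481,30))):
    m=(abs(P[...,0]-c[0])<75)&(abs(P[...,1]-c[1])<75)
    for lo,hi in((8,62),(55,75),(75,140)):
        q=P[m&(P[...,2]>lo)&(P[...,2]<hi)]
        if len(q)>9: print(n,lo,hi,len(q),[np.round(v,1) for v in cv2.minAreaRect(q[:,:2].astype(np.float32))],q.min(0).round(),q.max(0).round())
```

```text
3.4 [395.8 122.  273.8] [[-0.987, 0.159, -0.016], [0.16, 0.987, -0.009], [0.014, -0.012, -1.0]] [ 0.69 -0.01 -0.38 -0.   -1.22 -2.42] -0.08867745560167282
opened_carton_mid 0.56 [336. 226.] [499. 218.  52.]
sealed_carton_mid 0.94 [206. 230.] [469.  38.  70.]
lid_edge 0.84 [336. 251.] [508. 205. 103.]
left_flap_edge 0.71 [358. 217.] [479. 243.  75.]
left_flap_edge 0.51 [336. 251.] [508. 204. 103.]
right_flap_edge 0.45 [306. 220.] [489. 178.  41.]
open 8 62 2384 [array([478.8, 239.8]), array([132.8,  75.8]), np.float64(68.2)] [432. 177.   8.] [538. 288.  62.]
open 55 75 872 [array([469.4, 213.3]), array([64.4, 66.7]), np.float64(81.2)] [432. 178.  55.] [506. 249.  75.]
open 75 140 1860 [array([482.2, 210.3]), array([74.2, 72.2]), np.float64(81.0)] [441. 173.  75.] [521. 251. 129.]
seal 8 62 762 [array([466.9,  46.2]), array([89.3, 44.9]), np.float64(38.8)] [446.   1.   8.] [516.  64.  62.]
seal 55 75 2055 [array([480.5,  28.7]), array([64.1, 64.3]), np.float64(83.2)] [446.  -6.  55.] [516.  64.  71.]
```

View pics/w1.png

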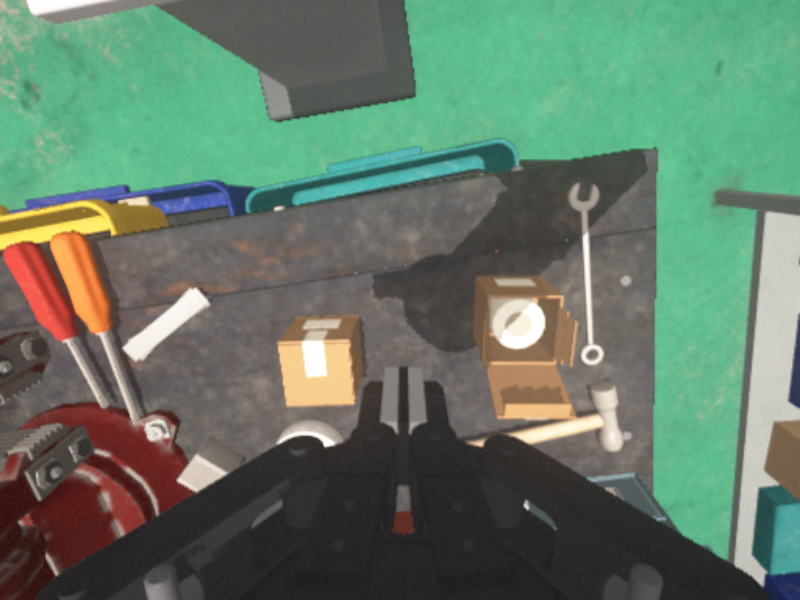

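```bash
cat >> h.py <<'E'
O=np.array([469.3,213.4]); OY=np.radians(-9.0)
S=np.array([480.6,29.0]); SY=np.radians(-6.7)
def here(c=O,yaw=OY):
    "TCP in carton frame"
    s=arm.read_state(); p=s['position']; d=np.array(p[:2])-c
    ex=np.array([np.cos(yaw),np.sin(yaw)]); ey=np.array([-np.sin(yaw),np.cos(yaw)])
    Rm=R.from_quat(s['ee_rot']).as_matrix()
    print(round(s['clock'],2),'carton xy',round(d@ex,1),round(d@ey,1),'z',round(p[2],1),'toolyaw off',round(np.degrees(np.arctan2(Rm[1,1],Rm[0,1])-yaw)-90,2),'tilt',Rm[2,:2].round(4),'F',np.round(s['contact_force'],1),'w',round(s['gripper_width'],1),'gf',round(s['grasp_force'],1))
E
python3 -c "
from h import *
here()"
```

```text
3.7 carton xy -51.9 -96.5 z 284.6 toolyaw off -0.15 tilt [-0.0051  0.0049] F [ 0.2 -0.1  0.3] w -0.0 gf 0.0
```

Request:
arm_command(
  rows=[
    [[-0.05, 0.17, 0], [0, 0, 0]],
    [[-0.1, 0.34, 0], [0, 0, 0]],
    [[-0.14, 0.52, 0], [0, 0, 0]],
    [[-0.184, 0.686, 0], [0, 0, 0]],
    [[-0.184, 0.686, 0.1], [0, 0, 0]],
  ],
)

```text
clock: 4.2
position: [478.3, 293.3, 260.4]
ee_rot: [0.078, 0.997, 0.004, 0.005]
contact_force: [-0.0, -0.7, -0.8]
gripper_width: 0.1
grasp_force: 0.0
```

Request:
arm_command(
  rows=[
    [[0, 0, 0.17], [0, 0, 0]],
    [[0, 0, 0.34], [0, 0, 0]],
    [[0, 0, 0.5], [0, 0, 0]],
    [[0, 0, 0.6], [0, 0, 0]],
    [[0, 0, 0.6], [0, 0, 0]],
  ],
)

```text
clock: 4.7
position: [473.2, 286.4, 104.2]
ee_rot: [0.08, 0.997, -0.002, -0.002]
contact_force: [-0.6, 0.5, 0.2]
gripper_width: -0.1
grasp_force: 0.0
```

```bash
python3 -c "
from h import *
here()"
```

```text
4.7 carton xy -7.6 72.7 z 104.2 toolyaw off -0.19 tilt [ 0.0031 -0.0038] F [-0.6  0.5  0.2] w -0.1 gf 0.0
```

Request:
arm_command(
  rows=[
    [[0, 0, 0.06], [0, 0, 0]],
    [[0, 0, 0.12], [0, 0, 0]],
    [[0, 0, 0.12], [0, 0, 0]],
    [[0, -0.02, 0.12], [0, 0, 0]],
    [[0, -0.04, 0.12], [0, 0, 0]],
  ],
)

```text
clock: 5.2
position: [473.3, 277.9, 78.3]
ee_rot: [0.08, 0.997, 0.001, 0.001]
contact_force: [-0.3, 0.0, 0.7]
gripper_width: -0.4
grasp_force: 0.0
```

Request:
arm_command(
  rows=[
    [[0, -0.036, 0], [0, 0, 0]],
    [[0, -0.072, 0], [0, 0, 0]],
    [[0, -0.108, 0], [0, 0, 0]],
    [[0, -0.144, 0], [0, 0, 0]],
    [[0, -0.176, 0], [0, 0, 0]],
  ],
)

```text
clock: 5.7
position: [465.1, 232.9, 76.4]
ee_rot: [0.08, 0.997, 0.0, 0.0]
contact_force: [0.2, 1.1, -0.4]
gripper_width: 0.1
grasp_force: 0.1
```

Request:
arm_command(
  rows=[
    [[0, -0.01, 0.012], [0, 0, 0]],
    [[0, -0.02, 0.024], [0, 0, 0]],
    [[0, -0.03, 0.036], [0, 0, 0]],
    [[0, -0.03, 0.036], [0, 0, 0]],
    [[0, -0.03, 0.036], [0, 0, 0]],
  ],
)

```text
clock: 6.2
position: [464.0, 226.4, 67.1]
ee_rot: [0.08, 0.997, -0.0, -0.0]
contact_force: [0.8, 0.3, -0.0]
gripper_width: 0.1
grasp_force: 0.0
```

```bash
python3 -c "
from h import *
here()"
```

```text
6.2 carton xy -7.2 12.0 z 67.1 toolyaw off -0.15 tilt [ 0.0003 -0.0005] F [ 0.8  0.3 -0. ] w 0.1 gf 0.0
```

Request:
arm_command(
  rows=[
    [[0, 0, -0.15], [0, 0, 0]],
    [[0, 0, -0.3], [0, 0, 0]],
    [[0, -0.12, -0.3], [0, 0, 0]],
    [[0, -0.24, -0.3], [0, 0, 0]],
    [[0, -0.348, -0.3], [0, 0, 0]],
  ],
)

```text
clock: 6.7
position: [449.9, 139.7, 142.7]
ee_rot: [0.08, 0.997, 0.0, 0.0]
contact_force: [0.3, -0.4, 0.6]
gripper_width: -0.0
grasp_force: 0.0
```

Request:
arm_command(
  rows=[
    [[0, 0, 0], [0, 0, 0]],
    [[0, 0, 0.13], [0, 0, 0]],
    [[0, 0, 0.264], [0, 0, 0]],
    [[0, 0, 0.264], [0, 0, 0]],
    [[0, 0.03, 0.264], [0, 0, 0]],
  ],
)

```text
clock: 7.2
position: [451.6, 148.0, 76.5]
ee_rot: [0.08, 0.997, -0.001, -0.0]
contact_force: [1.1, 0.3, 0.2]
gripper_width: 0.2
grasp_force: 0.0
```

Request:
arm_command(
  rows=[
    [[0, 0.036, 0], [0, 0, 0]],
    [[0, 0.072, 0], [0, 0, 0]],
    [[0, 0.108, 0], [0, 0, 0]],
    [[0, 0.144, 0], [0, 0, 0]],
    [[0, 0.184, 0], [0, 0, 0]],
  ],
)

```text
clock: 7.7
position: [458.8, 194.2, 76.7]
ee_rot: [0.08, 0.997, 0.0, 0.0]
contact_force: [0.1, 0.2, -0.3]
gripper_width: -0.1
grasp_force: 0.1
```

Request:
arm_command(
  rows=[
    [[0, 0.012, 0.012], [0, 0, 0]],
    [[0, 0.024, 0.024], [0, 0, 0]],
    [[0, 0.036, 0.036], [0, 0, 0]],
    [[0, 0.036, 0.036], [0, 0, 0]],
    [[0, 0.036, 0.036], [0, 0, 0]],
  ],
)

```text
clock: 8.2
position: [460.0, 201.9, 67.1]
ee_rot: [0.08, 0.997, -0.0, -0.0]
contact_force: [1.0, 0.4, -0.1]
gripper_width: -0.1
grasp_force: 0.0
```

```bash
python3 -c "
from h import *
here()"
```

```text
8.2 carton xy -7.4 -12.8 z 67.1 toolyaw off -0.17 tilt [ 0.0004 -0.0004] F [ 1.   0.4 -0.1] w -0.1 gf 0.0
```

Request:
arm_command(
  rows=[
    [[0, 0, -0.18], [0, 0, 0]],
    [[0, 0, -0.36], [0, 0, 0]],
    [[-0.14, 0.025, -0.36], [0, 0, 0]],
    [[-0.28, 0.05, -0.36], [0, 0, 0]],
    [[-0.38, 0.05, -0.36], [0, 0, 0]],
  ],
)

```text
clock: 8.7
position: [557.9, 199.6, 158.1]
ee_rot: [0.08, 0.997, 0.001, 0.001]
contact_force: [-0.8, -0.2, 0.0]
gripper_width: -0.1
grasp_force: 0.0
```

Run:
```python
from h import *
here()
im,d=arm.get_image('side'); im2,d2=arm.get_image('scene')
a=im[190:310,210:330]; b=im2[190:310,190:310]
cv2.imwrite('pics/s2.png',cv2.resize(np.hstack([a,b]),(800,400),interpolation=cv2.INTER_CUBIC)); here()
```

```text
8.7 carton xy 89.7 0.2 z 158.1 toolyaw off -0.16 tilt [-0.0018  0.0016] F [-0.8 -0.2  0. ] w -0.1 gf 0.0
8.8 carton xy 90.3 -0.4 z 156.9 toolyaw off -0.3 tilt [-0.0009  0.0003] F [ 0.1 -0.5  0.5] w 0.3 gf 0.0
```

View pics/s2.png

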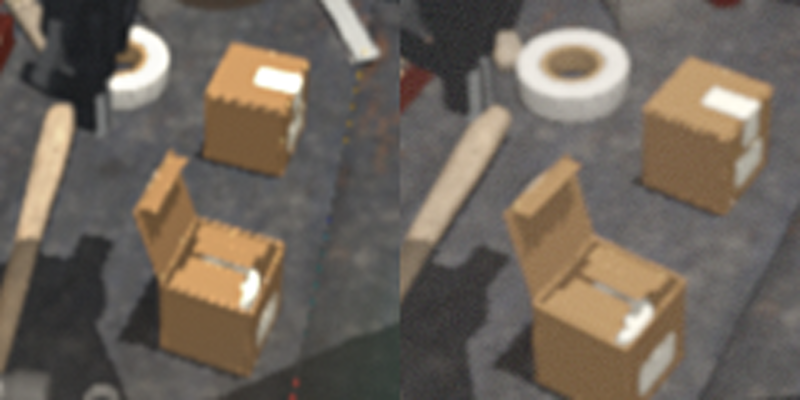

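Run:
```python
from h import *
z=np.load('scene0.npz'); P=cloud('scene',z['d'])
q=P[(P[...,2]>150)&(P[...,2]<215)&(P[...,0]>450)&(P[...,1]>0)&(P[...,0]<1000)]
print(np.percentile(q,[1,50,99],axis=0).round(),cv2.boxPoints(cv2.minAreaRect(q[:,:2].astype(np.float32))).round())
```

```text
[[644.  50. 151.]
 [766. 255. 188.]
 [889. 342. 191.]] [[640. 343.]
 [640.  36.]
 [894.  36.]
 [894. 343.]]
```

Request:
arm_command(
  rows=[
    [[0, 0, 0.12], [0, 0, 0]],
    [[0, 0, 0.244], [0, 0, 0]],
    [[0, 0, 0.244], [0, 0, 0]],
    [[0.05, 0, 0.244], [0, 0, 0]],
    [[0.1, 0, 0.244], [0, 0, 0]],
  ],
)

```text
clock: 9.3
position: [531.0, 203.9, 97.9]
ee_rot: [0.08, 0.997, 0.001, 0.001]
contact_force: [1.0, -0.6, 1.3]
gripper_width: -0.2
grasp_force: 0.0
```

Request:
arm_command(
  rows=[
    [[0.032, 0, 0], [0, 0, 0]],
    [[0.064, 0, 0], [0, 0, 0]],
    [[0.096, 0, 0], [0, 0, 0]],
    [[0.128, 0, 0], [0, 0, 0]],
    [[0.16, 0, 0], [0, 0, 0]],
  ],
)

```text
clock: 9.8
position: [491.1, 209.9, 96.5]
ee_rot: [0.08, 0.997, 0.0, 0.0]
contact_force: [0.1, -0.4, -0.0]
gripper_width: 0.2
grasp_force: 0.1
```

Request:
arm_command(
  rows=[
    [[0.032, 0, 0], [0, 0, 0]],
    [[0.064, 0, 0], [0, 0, 0]],
    [[0.096, 0, 0], [0, 0, 0]],
    [[0.128, 0, 0], [0, 0, 0]],
    [[0.14, 0, 0], [0, 0, 0]],
  ],
)

```text
clock: 10.3
position: [456.3, 215.3, 96.3]
ee_rot: [0.08, 0.997, -0.0, -0.0]
contact_force: [1.0, -0.8, -1.0]
gripper_width: -0.0
grasp_force: 0.1
```

```bash
python3 -c "
from h import *
here()"
```

```text
10.3 carton xy -13.1 -0.2 z 96.3 toolyaw off -0.14 tilt [ 0.0004 -0.0003] F [ 1.  -0.8 -1. ] w -0.0 gf 0.1
```

Request:
arm_command(
  rows=[
    [[0.005, 0, 0.022], [0, 0, 0]],
    [[0.01, 0, 0.044], [0, 0, 0]],
    [[0.014, 0, 0.066], [0, 0, 0]],
    [[0.018, 0, 0.088], [0, 0, 0]],
    [[0.02, 0, 0.1], [0, 0, 0]],
  ],
)

```text
clock: 10.8
position: [452.0, 215.8, 70.4]
ee_rot: [0.08, 0.997, -0.001, -0.0]
contact_force: [-0.7, -0.4, -0.8]
gripper_width: 0.3
grasp_force: 0.1
```

Request:
arm_command(
  rows=[
    [[0, 0, 0.006], [0, 0, 0]],
    [[0, 0, 0.012], [0, 0, 0]],
    [[0, 0, 0.012], [0, 0, 0]],
  ],
)

```text
clock: 11.1
position: [452.4, 216.1, 68.4]
ee_rot: [0.08, 0.997, 0.0, 0.0]
contact_force: [-0.3, -0.3, 0.2]
gripper_width: 0.1
grasp_force: 0.0
```

```bash
python3 -c "
from h import *
here()"
```

```text
11.1 carton xy -17.1 0.1 z 68.4 toolyaw off -0.16 tilt [-0.0001  0.    ] F [-0.3 -0.3  0.2] w 0.1 gf 0.0
```

Request:
arm_command(
  rows=[
    [[0, 0, 0.004], [0, 0, 0]],
    [[0, 0, 0.008], [0, 0, 0]],
    [[0, 0, 0.008], [0, 0, 0]],
  ],
)

```text
clock: 11.4
position: [452.5, 216.3, 67.8]
ee_rot: [0.08, 0.997, 0.0, 0.0]
contact_force: [-3.2, -1.0, 9.4]
gripper_width: -0.1
grasp_force: 4.9
```

Request:
arm_command(
  rows=[
    [[0, 0, 0.004], [0, 0, 0]],
    [[0, 0, 0.004], [0, 0, 0]],
    [[0, 0, 0.004], [0, 0, 0]],
  ],
)

```text
clock: 11.7
position: [452.6, 216.3, 67.5]
ee_rot: [0.079, 0.997, 0.0, 0.001]
contact_force: [-5.2, -1.0, 14.1]
gripper_width: 0.1
grasp_force: 7.4
```

```bash
python3 -c "
from h import *
here()"
```

```text
11.7 carton xy -17.0 0.3 z 67.5 toolyaw off -0.11 tilt [-0.0012  0.0006] F [-5.2 -1.  14.1] w 0.1 gf 7.4
```

Request:
arm_command(
  rows=[
    [[0, 0, -0.1], [0, 0, 0]],
    [[0, 0, -0.28], [0, 0, 0]],
    [[-0.06, 0, -0.46], [0, 0, 0]],
    [[-0.06, 0, -0.46], [0, 0, 0]],
  ],
  grip=1,
)

```text
clock: 12.1
position: [471.8, 216.2, 187.3]
ee_rot: [0.079, 0.997, 0.005, 0.006]
contact_force: [0.6, 0.8, -0.1]
gripper_width: 58.2
grasp_force: 0.0
```

Run:
```python
from h import *
here()
im,d=arm.get_image('side'); im2,d2=arm.get_image('scene')
a=im[190:310,210:330]; b=im2[190:310,190:310]
cv2.imwrite('pics/s3.png',cv2.resize(np.hstack([a,b]),(800,400),interpolation=cv2.INTER_CUBIC)); here()
for c,dd in(('side',d),('scene',d2)):
    P=cloud(c,dd); m=(abs(P[...,0]-469)<60)&(abs(P[...,1]-213)<60)
    for lo,hi in((12,60),(60,78)):
        q=P[m&(P[...,2]>lo)&(P[...,2]<hi)]; print(c,lo,len(q),cv2.minAreaRect(q[:,:2].astype(np.float32)),np.percentile(q[:,2],[2,50,98]).round(1))
```

```text
12.1 carton xy 2.0 3.2 z 187.3 toolyaw off -0.11 tilt [-0.0117  0.0106] F [ 0.6  0.8 -0.1] w 58.2 gf 0.0
12.2 carton xy -1.9 0.3 z 181.3 toolyaw off -0.2 tilt [-0.0016  0.0028] F [ 0.1  0.1 -0.1] w 72.1 gf 0.0
side 12 494 ((454.28997802734375, 230.52337646484375), (89.341064453125, 45.70854568481445), 35.919986724853516) [12.8 36.3 59.2]
side 60 730 ((467.31964111328125, 213.53060913085938), (65.47932434082031, 64.35739135742188), 80.8321304321289) [61.5 68.4 71.1]
scene 12 764 ((456.2996826171875, 232.05929565429688), (89.4248046875, 48.08382797241211), 35.11387634277344) [13.1 36.2 58.9]
scene 60 901 ((468.5430908203125, 214.1520538330078), (66.85884857177734, 64.81069946289062), 80.4347915649414) [61.  66.4 68.8]
```

View pics/s3.png

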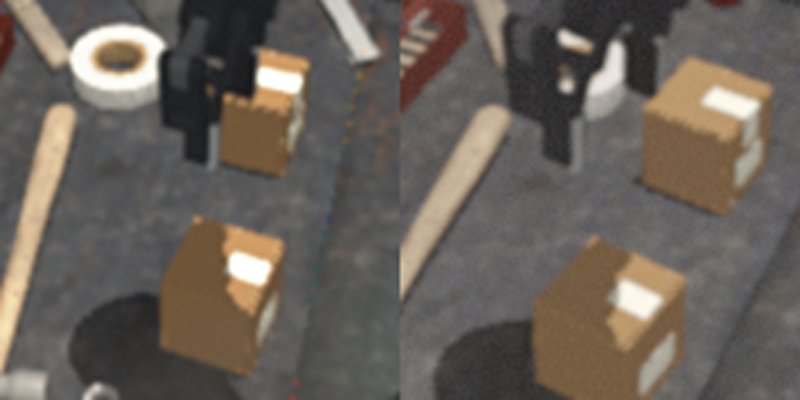

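Request:
arm_command(
  rows=[
    [[-0.006, 0, 0.15], [0, 0, 0]],
    [[-0.006, 0, 0.3], [0, 0, 0]],
    [[-0.006, 0, 0.45], [0, 0, 0]],
    [[-0.006, 0, 0.6], [0, 0, 0]],
    [[-0.006, 0, 0.66], [0, 0, 0]],
  ],
)

```text
clock: 12.7
position: [465.2, 210.8, 10.4]
ee_rot: [0.08, 0.997, -0.003, -0.004]
contact_force: [-0.6, -0.5, -0.5]
gripper_width: 85.3
grasp_force: 0.0
```

Request:
arm_command(
  rows=[
    [[0, 0, 0], [0, 0, 0]],
    [[0, 0, 0], [0, 0, 0]],
  ],
)

```text
clock: 12.9
position: [468.1, 213.1, 14.7]
ee_rot: [0.08, 0.997, -0.001, -0.001]
contact_force: [-0.1, 0.6, 0.8]
gripper_width: 85.4
grasp_force: 0.0
```

```bash
python3 -c "
from h import *
here()"
```

```text
12.9 carton xy -1.2 -0.5 z 14.7 toolyaw off -0.14 tilt [ 0.0012 -0.0017] F [-0.1  0.6  0.8] w 85.4 gf 0.0
```

Request:
arm_command(
  rows=[
    [[0, 0, 0], [0, 0, 0]],
    [[0, 0, 0], [0, 0, 0]],
    [[0, 0, 0], [0, 0, 0]],
    [[0, 0, 0], [0, 0, 0]],
    [[0, 0, 0], [0, 0, 0]],
  ],
  grip=0,
)

```text
clock: 13.4
position: [468.8, 213.4, 16.6]
ee_rot: [0.08, 0.997, 0.0, 0.0]
contact_force: [-1.2, -1.8, 6.6]
gripper_width: 63.2
grasp_force: 69.8
```

Request:
arm_command(
  rows=[
    [[0, 0, -0.02], [0, 0, 0]],
    [[0, 0, -0.08], [0, 0, 0]],
    [[0, 0, -0.16], [0, 0, 0]],
    [[0, 0, -0.24], [0, 0, 0]],
    [[0, 0, -0.28], [0, 0, 0]],
  ],
)

```text
clock: 13.9
position: [468.7, 213.9, 86.5]
ee_rot: [0.08, 0.997, 0.001, 0.001]
contact_force: [0.4, -0.3, -5.8]
gripper_width: 63.3
grasp_force: 68.8
```

Request:
arm_command(
  rows=[
    [[0, 0, 0], [0, 0, 0]],
    [[0, 0, 0], [0, 0, 0]],
    [[0, 0, 0], [0, 0, 0]],
    [[0, 0, 0], [0, 0, 0]],
    [[0, 0, 0], [0, 0, 0]],
  ],
)

```text
clock: 14.4
position: [468.3, 213.2, 84.6]
ee_rot: [0.08, 0.997, -0.001, -0.001]
contact_force: [0.2, 1.0, -5.0]
gripper_width: 63.3
grasp_force: 68.8
```

Request:
arm_command(
  rows=[
    [[0, 0, 0], [0, 0, 0]],
  ],
)

```text
clock: 14.5
position: [468.4, 213.4, 84.9]
ee_rot: [0.08, 0.997, -0.0, -0.0]
contact_force: [1.3, -0.0, -5.8]
gripper_width: 63.1
grasp_force: 68.8
```

Request:
arm_command(
  rows=[
    [[0, 0, 0], [0, 0, 0]],
  ],
)

```text
clock: 14.6
position: [468.5, 213.4, 85.1]
ee_rot: [0.08, 0.997, -0.0, -0.0]
contact_force: [-0.1, -0.3, -5.2]
gripper_width: 63.2
grasp_force: 68.8
```

Request:
arm_command(
  rows=[
    [[0, 0, 0], [0, 0, 0]],
  ],
)

```text
clock: 14.7
position: [468.6, 213.5, 85.3]
ee_rot: [0.08, 0.997, -0.0, -0.0]
contact_force: [-0.7, -0.1, -5.0]
gripper_width: 63.8
grasp_force: 68.8
```

Run:
```python
from h import *
here()
im,d=arm.get_image('side'); im2,d2=arm.get_image('scene')
f=[]
for k in range(6):
    arm.get_image('side'); s=arm.read_state(); f.append(s['contact_force']+0)
print(np.mean(f,0).round(2),np.std(f,0).round(2))
a=im[170:310,200:340]; b=im2[170:310,180:320]
cv2.imwrite('pics/s4.png',cv2.resize(np.hstack([a,b]),(800,400),interpolation=cv2.INTER_CUBIC)); here()
```

```text
14.7 carton xy -0.7 -0.0 z 85.3 toolyaw off -0.16 tilt [ 0.0001 -0.0001] F [-0.7 -0.1 -5. ] w 63.8 gf 68.8
[-0.09  0.12 -5.41] [0.41 0.49 0.22]
15.1 carton xy -0.7 -0.0 z 85.3 toolyaw off -0.16 tilt [-0.      0.0001] F [ 0.   0.5 -5.5] w 63.0 gf 68.8
```

View pics/s4.png

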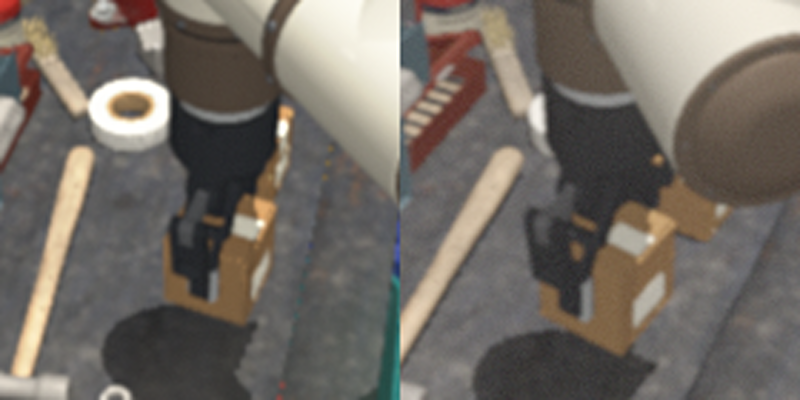

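Request:
arm_command(
  rows=[
    [[0, 0, 0.08], [0, 0, 0]],
    [[0, 0, 0.16], [0, 0, 0]],
    [[0, 0, 0.22], [0, 0, 0]],
    [[0, 0, 0.26], [0, 0, 0]],
    [[0, 0, 0.272], [0, 0, 0]],
  ],
)

```text
clock: 15.6
position: [468.0, 213.0, 16.7]
ee_rot: [0.08, 0.997, -0.001, -0.001]
contact_force: [-5.6, -2.9, 11.7]
gripper_width: 63.5
grasp_force: 70.6
```

Request:
arm_command(
  rows=[
    [[0, 0, 0.004], [0, 0, 0]],
    [[0, 0, 0.008], [0, 0, 0]],
    [[0, 0, 0.008], [0, 0, 0]],
  ],
)

```text
clock: 15.9
position: [468.9, 213.7, 16.7]
ee_rot: [0.08, 0.997, 0.0, 0.0]
contact_force: [-3.1, -0.2, 4.9]
gripper_width: 63.5
grasp_force: 69.5
```

Request:
arm_command(
  rows=[
    [[0, 0, 0], [0, 0, 0]],
    [[0, 0, 0], [0, 0, 0]],
    [[0, 0, 0], [0, 0, 0]],
    [[0, 0, 0], [0, 0, 0]],
  ],
  grip=1,
)

```text
clock: 16.3
position: [469.0, 213.8, 15.5]
ee_rot: [0.08, 0.997, 0.0, 0.0]
contact_force: [-0.2, -0.5, -0.3]
gripper_width: 85.1
grasp_force: 0.0
```

Request:
arm_command(
  rows=[
    [[0, 0, -0.1], [0, 0, 0]],
    [[0, 0, -0.25], [0, 0, 0]],
    [[0, 0, -0.42], [0, 0, 0]],
    [[0, 0, -0.6], [0, 0, 0]],
    [[0, 0, -0.6], [0, 0, 0]],
  ],
)

```text
clock: 16.8
position: [472.2, 216.0, 172.1]
ee_rot: [0.079, 0.997, 0.005, 0.006]
contact_force: [0.8, 0.2, -0.8]
gripper_width: 85.4
grasp_force: 0.0
```

Run:
```python
from h import *
here()
im,d=arm.get_image('side')
P=cloud('side',d)
for c in(O,S):
    m=(abs(P[...,0]-c[0])<60)&(abs(P[...,1]-c[1])<60)
    q=P[m&(P[...,2]>60)&(P[...,2]<78)]; print(len(q),cv2.minAreaRect(q[:,:2].astype(np.float32)))
s=arm.read_state(); print(goto([*S,166],rot=R.from_matrix([[-np.cos(SY),-np.sin(SY),0],[-np.sin(SY),np.cos(SY),0],[0,0,-1]])))
```

```text
16.8 carton xy 2.5 3.0 z 172.1 toolyaw off -0.07 tilt [-0.0108  0.0102] F [ 0.8  0.2 -0.8] w 85.4 gf 0.0
737 ((468.3312072753906, 215.62600708007812), (65.10116577148438, 64.27820587158203), 80.4682846069336)
264 ((479.67645263671875, 29.840057373046875), (66.3919677734375, 64.33257293701172), 83.25019073486328)
([-0.159, -0.727, 0.007], [0.002, 0.0019, -0.0136])
```

Request:
arm_command(
  rows=[
    [[-0.04, -0.18, 0], [0, 0, -0.004]],
    [[-0.08, -0.36, 0], [0, 0, -0.007]],
    [[-0.12, -0.54, 0], [0, 0, -0.01]],
    [[-0.16, -0.722, 0], [0, 0, -0.013]],
    [[-0.16, -0.722, 0], [0, 0, -0.013]],
  ],
)

```text
clock: 17.35
position: [477.8, 24.6, 163.8]
ee_rot: [0.063, 0.998, -0.001, -0.002]
contact_force: [0.0, -0.6, -0.2]
gripper_width: 85.7
grasp_force: 0.0
```

Request:
arm_command(
  rows=[
    [[0, 0, 0], [0, 0, 0]],
    [[0, 0, 0.1], [0, 0, 0]],
    [[0, 0, 0.2], [0, 0, 0]],
    [[0, 0, 0.2], [0, 0, 0]],
    [[0, 0, 0.2], [0, 0, 0]],
  ],
)

```text
clock: 17.85
position: [479.4, 29.8, 115.1]
ee_rot: [0.058, 0.998, -0.0, -0.0]
contact_force: [-0.7, 0.1, 0.5]
gripper_width: 85.6
grasp_force: 0.0
```

```bash
python3 -c "
from h import *
here(S,SY)"
```

```text
17.85 carton xy -1.3 0.6 z 115.1 toolyaw off -0.0 tilt [ 0.0009 -0.001 ] F [-0.7  0.1  0.5] w 85.6 gf 0.0
```

Down 100 mm, grip, lift 70 mm, weigh.

Request:
arm_command(
  rows=[
    [[-0.004, 0, 0.12], [0, 0, 0]],
    [[-0.004, 0, 0.24], [0, 0, 0]],
    [[-0.004, 0, 0.36], [0, 0, 0]],
    [[-0.004, 0, 0.4], [0, 0, 0]],
    [[-0.004, 0, 0.4], [0, 0, 0]],
  ],
)

```text
clock: 18.35
position: [480.4, 29.1, 15.1]
ee_rot: [0.059, 0.998, -0.0, -0.001]
contact_force: [1.4, -0.8, 0.9]
gripper_width: 85.3
grasp_force: 0.0
```

Request:
arm_command(
  rows=[
    [[0, 0, 0], [0, 0, 0]],
    [[0, 0, 0], [0, 0, 0]],
    [[0, 0, 0], [0, 0, 0]],
    [[0, 0, 0], [0, 0, 0]],
    [[0, 0, 0], [0, 0, 0]],
  ],
  grip=0,
)

```text
clock: 18.85
position: [481.8, 29.3, 17.2]
ee_rot: [0.059, 0.998, 0.001, 0.002]
contact_force: [-1.4, -0.4, 7.2]
gripper_width: 63.8
grasp_force: 67.5
```

Request:
arm_command(
  rows=[
    [[0, 0, -0.02], [0, 0, 0]],
    [[0, 0, -0.08], [0, 0, 0]],
    [[0, 0, -0.16], [0, 0, 0]],
    [[0, 0, -0.24], [0, 0, 0]],
    [[0, 0, -0.28], [0, 0, 0]],
  ],
)

```text
clock: 19.35
position: [480.8, 29.0, 87.1]
ee_rot: [0.06, 0.998, 0.001, 0.001]
contact_force: [0.7, 0.6, -2.0]
gripper_width: 63.6
grasp_force: 66.6
```

Request:
arm_command(
  rows=[
    [[0, 0, 0], [0, 0, 0]],
    [[0, 0, 0], [0, 0, 0]],
    [[0, 0, 0], [0, 0, 0]],
    [[0, 0, 0], [0, 0, 0]],
    [[0, 0, 0], [0, 0, 0]],
  ],
)

```text
clock: 19.85
position: [480.0, 28.7, 84.6]
ee_rot: [0.06, 0.998, -0.0, -0.001]
contact_force: [0.9, -0.5, -2.0]
gripper_width: 63.6
grasp_force: 66.6
```

Request:
arm_command(
  rows=[
    [[0, 0, 0], [0, 0, 0]],
    [[0, 0, 0], [0, 0, 0]],
    [[0, 0, 0], [0, 0, 0]],
  ],
)

```text
clock: 20.15
position: [480.3, 28.8, 85.2]
ee_rot: [0.059, 0.998, -0.0, -0.0]
contact_force: [-0.4, 0.9, -2.5]
gripper_width: 63.3
grasp_force: 66.6
```

Run:
```python
from h import *
f=[]
for k in range(6):
    arm.get_image('side'); f.append(arm.read_state()['contact_force']+0)
print(np.mean(f,0).round(2),np.std(f,0).round(2)); here(S,SY)
```

```text
[-0.2  -0.36 -2.53] [0.42 0.54 0.61]
20.45 carton xy -0.2 -0.2 z 85.4 toolyaw off -0.12 tilt [-0.0001  0.    ] F [-0.1 -0.2 -3.6] w 63.4 gf 66.6
```

Request:
arm_command(
  rows=[
    [[0, 0, 0.08], [0, 0, 0]],
    [[0, 0, 0.16], [0, 0, 0]],
    [[0, 0, 0.22], [0, 0, 0]],
    [[0, 0, 0.26], [0, 0, 0]],
    [[0, 0, 0.272], [0, 0, 0]],
  ],
)

```text
clock: 20.95
position: [479.6, 28.5, 17.3]
ee_rot: [0.059, 0.998, -0.001, -0.001]
contact_force: [-8.9, 0.5, 22.1]
gripper_width: 63.4
grasp_force: 68.9
```

Request:
arm_command(
  rows=[
    [[0, 0, 0.004], [0, 0, 0]],
    [[0, 0, 0.008], [0, 0, 0]],
    [[0, 0, 0.008], [0, 0, 0]],
  ],
)

```text
clock: 21.25
position: [479.6, 28.5, 17.3]
ee_rot: [0.059, 0.998, -0.0, -0.0]
contact_force: [-6.2, -0.9, 12.9]
gripper_width: 63.3
grasp_force: 68.2
```

Request:
arm_command(
  rows=[
    [[0, 0, 0], [0, 0, 0]],
    [[0, 0, 0], [0, 0, 0]],
    [[0, 0, 0], [0, 0, 0]],
    [[0, 0, 0], [0, 0, 0]],
  ],
  grip=1,
)

```text
clock: 21.65
position: [480.6, 28.9, 15.4]
ee_rot: [0.059, 0.998, 0.0, 0.0]
contact_force: [0.1, -0.6, -1.1]
gripper_width: 85.5
grasp_force: 0.0
```

Request:
arm_command(
  rows=[
    [[0, 0, -0.1], [0, 0, 0]],
    [[0, 0, -0.25], [0, 0, 0]],
    [[0, 0, -0.42], [0, 0, 0]],
    [[0, 0, -0.6], [0, 0, 0]],
    [[0, 0, -0.6], [0, 0, 0]],
  ],
)

```text
clock: 22.15
position: [484.5, 29.9, 171.7]
ee_rot: [0.059, 0.998, 0.002, 0.007]
contact_force: [0.7, 0.3, 0.3]
gripper_width: 85.6
grasp_force: 0.0
```

Request:
arm_command(
  rows=[
    [[0.035, 0.18, 0], [0, 0, 0.004]],
    [[0.07, 0.36, 0], [0, 0, 0.007]],
    [[0.1, 0.54, 0], [0, 0, 0.01]],
    [[0.133, 0.729, 0], [0, 0, 0.013]],
    [[0.133, 0.729, 0], [0, 0, 0.013]],
  ],
)

```text
clock: 22.65
position: [469.2, 218.4, 164.9]
ee_rot: [0.077, 0.997, 0.001, 0.001]
contact_force: [-0.2, 0.8, -0.8]
gripper_width: 85.2
grasp_force: 0.0
```

Request:
arm_command(
  rows=[
    [[0, 0, 0], [0, 0, 0]],
    [[0, 0, 0.1], [0, 0, 0]],
    [[0, 0, 0.2], [0, 0, 0]],
    [[0, 0, 0.2], [0, 0, 0]],
    [[0, 0, 0.2], [0, 0, 0]],
  ],
)

```text
clock: 23.15
position: [469.2, 212.7, 115.4]
ee_rot: [0.08, 0.997, -0.001, -0.0]
contact_force: [-0.6, 0.6, 0.1]
gripper_width: 85.6
grasp_force: 0.0
```

Run:
```python
from h import *
here()
im,d=arm.get_image('side'); im2,d2=arm.get_image('scene')
for n,dd in(('side',d),('scene',d2)):
  P=cloud(n,dd)
  for c in(O,S):
    m=(abs(P[...,0]-c[0])<60)&(abs(P[...,1]-c[1])<50)
    q=P[m&(P[...,2]>60)&(P[...,2]<74)]; print(n,len(q),len(q)>5 and cv2.minAreaRect(q[:,:2].astype(np.float32)))
a=im[170:310,200:340]; b=im2[170:310,180:320]
cv2.imwrite('pics/s5.png',cv2.resize(np.hstack([a,b]),(800,400),interpolation=cv2.INTER_CUBIC)); here()
```

```text
23.15 carton xy -0.0 -0.7 z 115.4 toolyaw off -0.21 tilt [ 0.0003 -0.0011] F [-0.6  0.6  0.1] w 85.6 gf 0.0
side 649 ((468.2525329589844, 215.66796875), (65.63485717773438, 64.29071044921875), 80.62577056884766)
side 120 ((454.617919921875, 34.2098503112793), (64.93821716308594, 16.203712463378906), 81.36833953857422)
scene 906 ((469.3231201171875, 215.1095733642578), (66.66065979003906, 64.1153564453125), 80.22773742675781)
scene 311 ((475.8440246582031, 40.19903564453125), (49.280757904052734, 53.06112289428711), 83.1723861694336)
23.25 carton xy 0.5 0.3 z 116.6 toolyaw off -0.19 tilt [-0.0017  0.0015] F [ 0.  -0.4  1. ] w 85.4 gf 0.0
```

View pics/s5.png

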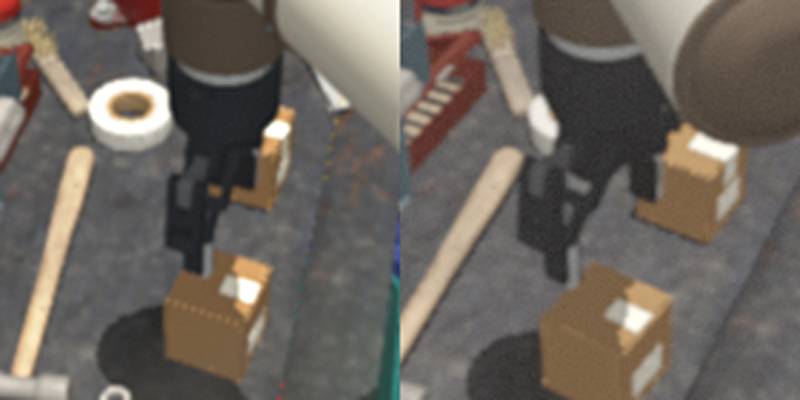

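Both cartons stand closed and upright (opened one near (220,300), sealed one behind at (265,165)). Grasp the heavier, opened one and lift.

Request:
arm_command(
  rows=[
    [[0, 0.004, 0.12], [0, 0, 0]],
    [[0, 0.004, 0.24], [0, 0, 0]],
    [[0, 0.004, 0.36], [0, 0, 0]],
    [[0, 0.004, 0.404], [0, 0, 0]],
    [[0, 0.004, 0.404], [0, 0, 0]],
  ],
)

```text
clock: 23.75
position: [469.0, 214.4, 13.9]
ee_rot: [0.08, 0.997, -0.001, -0.001]
contact_force: [-0.4, 0.1, 0.3]
gripper_width: 85.5
grasp_force: 0.0
```

Request:
arm_command(
  rows=[
    [[0, 0, 0], [0, 0, 0]],
    [[0, 0, 0], [0, 0, 0]],
    [[0, 0, 0], [0, 0, 0]],
    [[0, 0, 0], [0, 0, 0]],
    [[0, 0, 0], [0, 0, 0]],
  ],
  grip=0,
)

```text
clock: 24.25
position: [469.9, 215.0, 16.3]
ee_rot: [0.079, 0.997, 0.001, 0.001]
contact_force: [-1.4, -2.1, 6.2]
gripper_width: 63.4
grasp_force: 70.0
```

Request:
arm_command(
  rows=[
    [[0, 0, -0.02], [0, 0, 0]],
    [[0, 0, -0.08], [0, 0, 0]],
    [[0, 0, -0.16], [0, 0, 0]],
    [[0, 0, -0.26], [0, 0, 0]],
    [[0, 0, -0.36], [0, 0, 0]],
  ],
)

```text
clock: 24.75
position: [468.1, 214.3, 104.6]
ee_rot: [0.08, 0.997, -0.0, -0.001]
contact_force: [0.2, 0.5, -5.9]
gripper_width: 63.4
grasp_force: 68.7
```

Request:
arm_command(
  rows=[
    [[0, 0, -0.1], [0, 0, 0]],
    [[0, 0, -0.2], [0, 0, 0]],
    [[0, 0, -0.3], [0, 0, 0]],
    [[0, 0, -0.38], [0, 0, 0]],
    [[0, 0, -0.42], [0, 0, 0]],
  ],
)

```text
clock: 25.25
position: [469.0, 215.0, 210.8]
ee_rot: [0.08, 0.997, 0.001, 0.001]
contact_force: [0.2, 0.5, -5.4]
gripper_width: 63.7
grasp_force: 68.9
```

Request:
arm_command(
  rows=[
    [[0, 0, 0], [0, 0, 0]],
    [[0, 0, 0], [0, 0, 0]],
    [[0, 0, 0], [0, 0, 0]],
    [[0, 0, 0], [0, 0, 0]],
    [[0, 0, 0], [0, 0, 0]],
  ],
)

```text
clock: 25.75
position: [468.8, 214.5, 208.5]
ee_rot: [0.08, 0.997, -0.001, -0.001]
contact_force: [-0.6, -0.1, -5.3]
gripper_width: 63.2
grasp_force: 68.9
```

Request:
arm_command(
  rows=[
    [[0, 0, 0], [0, 0, 0]],
    [[0, 0, 0], [0, 0, 0]],
    [[0, 0, 0], [0, 0, 0]],
    [[0, 0, 0], [0, 0, 0]],
    [[0, 0, 0], [0, 0, 0]],
  ],
)

```text
clock: 26.25
position: [469.1, 214.7, 209.3]
ee_rot: [0.08, 0.997, 0.0, 0.0]
contact_force: [-0.5, -0.5, -4.7]
gripper_width: 63.2
grasp_force: 68.9
```

Run:
```python
from h import *
here()
im,d=arm.get_image('side'); im2,d2=arm.get_image('scene')
cv2.imwrite('pics/s6.png',cv2.resize(np.hstack([im[130:310,180:360],im2[130:310,160:340]]),(800,400),interpolation=cv2.INTER_CUBIC)); here()
print(arm.read_state()['joint_vel'])
```

```text
26.25 carton xy -0.4 1.2 z 209.3 toolyaw off -0.16 tilt [-0.      0.0001] F [-0.5 -0.5 -4.7] w 63.2 gf 68.9
26.35 carton xy -0.4 1.2 z 209.4 toolyaw off -0.16 tilt [-0.      0.0001] F [ 0.2 -0.4 -5.5] w 63.7 gf 68.9
[ 1.03015790e-03 -3.40825199e-04  8.53805537e-04 -8.27140933e-04
 -4.32784205e-05  1.82387025e-03]
```

View pics/s6.png

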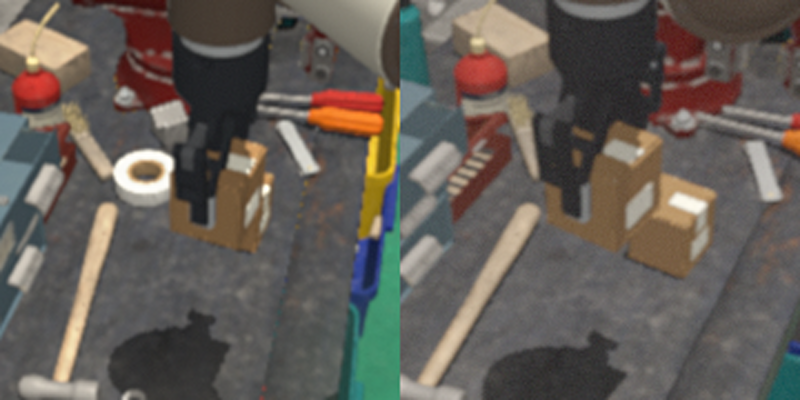

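```bash
python3 -c "
from h import *
print(arm.job_done())"
```

```text
the job is handed in; nothing more can be done
None
```

I closed the opened carton and lifted both: it weighs about 5.4 N against 2.5 N for the sealed one, so it holds the steel bushing. I handed in at 26 s with the gripper holding it level and still, about 19 cm above the bench. The sealed carton stands closed where it was, and the tape roll and tools were not touched.

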